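# Load the firebrick into the soldering bay

### The job

Slide the pale firebrick, with the little dish left standing on it, into the soldering bay until it is fully home against the end stops and holds the brass sensing pin in. Then swing the keeper arm fully closed across behind the brick so that it cannot creep back out. Leave the other things on the bench where they are.

Things in the scene. Friction and masses are not known exactly. Their poses are not given: they have to be found in the camera images.
- bay: Steel soldering bay, fixed, U-shaped, no floor. Origin: on the bench where the brick's underside centre sits when fully home; x = way in, y left of that. In mm: rails 22 high, inner faces y +-61 from x -68 to 81, flaring out to y +-81 at x -124; two end stops 34 high, faces at x 80; behind, extractor housing x 100 to 175, y +-85, 110 high, duct stub on it to 160.
- brick: Pale firebrick 160 x 110 x 40 mm (its x, y, z), about 0.65 kg, loose on the bench before the bay's open end, roughly lined up with it; dark mesh on its rear half. Origin: underside centre; +x is the end that goes in first. Too wide for most grippers: push it. Bench friction holds it against the pin when let go.
- dish: White ceramic dish, 64 mm dia, 18 mm tall, 0.06 kg, standing loose on the middle or front of the brick's top. Origin: centre of its underside, z up. It must still be standing upright on the brick at the end.
- pin (a joint): Travel of the brass sensing pin, 12 mm dia, level, its axis 20 mm above the bench on the bay's centre line. 0 = out (tip at bay x = 70 mm), 0.010 m = pressed in by a brick that touches the end stops. Light spring, about 0.4 N rising to 1.4 N.
- keeper (a joint): Angle of the keeper, a flat bar 12 mm wide, 26 to 35 mm above the bench (passes over the rails), 96 mm long. 0 = closed (stop): points along bay +y, 2 mm behind a home brick. Opens counter-clockwise seen from above, up to 2.7 rad (stop). At angle q its upright post is at bay x = -88 - 85 sin q, y = -90 + 85 cos q mm. Stiff pivot, 0.05 N m: stays where left.
- keeper_pivot (a point): Keeper's pivot axis, at the bar's underside, on a post 28 mm dia at bay x = -88, y = -90 mm, 26 mm above the bench.
- keeper_post (a point): Top centre of the black upright round post near the keeper arm's end, 16 mm dia, 50 mm tall above the bar (35 to 85 mm above the bench); push it or pinch it from above to swing the arm.
- charcoal: Bystander, to be left alone: charcoal block 120 x 60 x 30 mm lying just outside the bay's left rail. Origin: centre of its underside.
- tweezers: Bystander, to be left alone: steel tweezers 150 mm long lying beside the bay's right rail. Origin: centre of its underside.
- jar: Bystander, to be left alone: glass jar, 64 mm dia, 70 mm tall. Origin: centre of its underside.
- torch_stand: Bystander, to be left alone: round black tool stand, 110 mm dia, with a post, 143 mm tall. Origin: centre of its underside.
- third_hand: Bystander, to be left alone: black clamp stand, 90 x 60 mm, 104 mm tall. Origin: centre of its underside.
- pliers: Bystander, to be left alone: pliers 150 mm long with sleeved handles. Origin: centre of its underside.
- bench_block: Bystander, to be left alone: steel bench block 65 x 65 x 22 mm. Origin: centre of its underside.
- bowl: Bystander, to be left alone: small steel bowl, 84 mm dia, 32 mm tall. Origin: centre of its underside.
Mind the look-alikes: they are no part of the job. What is shaped like the dish but blue is not meant. There is more than one size of the brick; the job needs the smaller.

How it is judged:
By the outcome, as a careful person would: the job done as asked, in the order asked, and still so for the second after the job is handed in, with the robot touching nothing.
It also fails if it takes over 72 s, if anything falls off the work surface, if the arm or the gripper's body presses on something with over 40 N, if the wrist force passes 120 N, or if a joint passes its speed limit or range.

### The arm

A 7-joint arm with a two-finger parallel gripper is mounted at the origin on the work surface. World frame = base frame: x ahead of the robot, y to its left, z up, the work surface at z = 0. Lengths are in m, angles in rad, forces in N, time in s.
With the tool pointing down it reaches from about 0.4 to 0.85 m from the base axis. Payload 10.4 kg.
Tool frame: the origin (TCP) lies between the finger pads; the fingertips stand 8 mm ahead of it and the grasp point (between the pads) lies 11 mm behind it; z points along the fingers, x is the direction in which the jaws open and shut, and the axes are right-handed (so a half turn about z gives the same grasp; the last joint's range is limited). The gripper opens to 87 mm and grips with 3 to 60 N. Pads are 19 mm wide; open, the fingers measure 117 mm over their backs; the gripper's body (75 mm by 190 mm) begins 51 mm behind the grasp point.
Start: joints at [1.288, 0.332, -0.065, 1.46, 0.022, 1.35, -0.088], TCP at [0.161, -0.604, 0.231] pointing down, gripper open.
Joint ranges: [-2.6, 2.6], [-0.5, 2.12], [-1.47, 1.34], [0.16, 2.42], [-1.27, 4.41], [0.06, 2.06], [-2.6, 2.6]. Speed limits (rad/s): [2.22, 2.22, 2.79, 2.79, 3.14, 3.14, 3.14].

### API

Orientations are given as a unit quaternion [x, y, z, w].
In Python, from bench import r, viewer gives the robot as it stands.
- The arm moves only by the tool apply_moves, never from a script. Its argument "increments" is a list of rows, each an object with "grip": the closure in counts, from 0 (fully open) to 255 (shut); "xyz": the shift along the tool's x, y, z in mm, a list of three; "rotation": the turn, a rotation vector about the tool's x, y, z in degrees, a list of three. A call has 1 to 5 rows; each row is the pose to reach, as a shift and turn from the pose measured when the call began, along the tool's axes at that moment; what a row does not reach only later rows make up. A row lasts 1/8 s, in which the tool goes at most 62.5 mm and 10.7 degrees, less where a joint would pass 70% of its speed; a pose out of reach is approached as far as the arm can. A call with a gripper value outside its range is refused whole. The fingers move at their own pace and stop on an object; "squeeze" is the grip in N (left out, the last holds). Time passes only in rows, so rows that repeat a pose let the fingers close. It gives the time, the measured TCP pose, the force and the opening at its end, in the units of the state.
- r.read_state(): the state, without advancing time (a new reading comes with each control period).
- viewer.camera(name): name is "scene" or "top" or "wrist"; returns a dict with "img" (420x560x3 uint8, blue, green, red), "range_z" (420x560 float32, m along the optical axis (not along the pixel's ray), 0 where there is no reading), "vertical_fov" (degrees; the focal length in pixels is half the picture's height over the tangent of half this angle, whatever the lens; pixels are square), "cx", "cy" (the principal point, pixels), "rvec" (rotation vector, rad) and "tvec" (3), from world to camera coordinates, as OpenCV has them. Camera axes: x right, y down, z forward; pixel columns grow to the right and rows downward; lengths in m; the calibration is good to about 2 mm. A picture is of the moment at which its call begins.
- r.close_job(): hands the job in, once; it reports no verdict.
The state is a dict: "time": time; "joint_positions": joint angles; "joint_vel": joint speeds; "joint_torque": joint torques, N m; "ee_pos": TCP position; "eef_rot": TCP orientation; "ft_force": force on the tool from outside, world axes, zero at the start; "torque": the same for the moment, N m; "width": finger opening in m.
Only numpy, scipy, OpenCV 4.12 (cv2) and the standard library are available. Lean on these libraries where they do the work, as an engineer would, in place of code of your own. Each camera call takes 0.05 s, during which the arm holds its last target.

## Working session

There is one attempt and no reset: what is moved stays moved. The work goes in short steps, Python scripts to look and compute and a tool call to move; the robot and the scene stay as the last step left them, time stands still between calls to the robot, and variables do not carry over. Pictures are saved under pics/ and viewed, and the job is handed in when it is done.

Besides the shell and the picture viewer there is one more tool, called after "Emit:" as name(argument=value, ...), one argument or row to a line, values as JSON. apply_moves: Moves the arm, as the interface text tells. Its arguments: {"type":"object","properties":{"increments":{"type":"array","items":{"type":"object","properties":{"grip":{"type":"number"},"xyz":{"type":"array","items":{"type":"number"}},"rotation":{"type":"array","items":{"type":"number"}}}}},"squeeze":{"type":"number"}},"required":["increments"]}

```bash
ls; mkdir -p pics; cat > h.py <<'E'
import numpy as np, cv2
from bench import r, viewer
def cam(n):
    c=viewer.camera(n); h=c["img"].shape[0]
    c["f"]=h/2/np.tan(np.radians(c["vertical_fov"])/2)
    c["R"]=cv2.Rodrigues(np.array(c["rvec"],float))[0]; c["t"]=np.array(c["tvec"],float).ravel()
    return c
def pt(c,u,v,z=None):
    d=np.array([(u-c["cx"])/c["f"],(v-c["cy"])/c["f"],1.0])
    if z is None:
        u0,v0=int(round(u)),int(round(v)); return c["R"].T@(d*c["range_z"][v0,u0]-c["t"])
    o=-c["R"].T@c["t"]; w=c["R"].T@d
    return o+w*(z-o[2])/w[2]
def proj(c,p):
    q=c["R"]@np.array(p)+c["t"]; return c["f"]*q[:2]/q[2]+[c["cx"],c["cy"]]
def crop(c,u0,v0,u1,v1,name):
    i=c["img"][v0:v1,u0:u1]; k=min(800/i.shape[1],600/i.shape[0]); 
    cv2.imwrite("pics/"+name,cv2.resize(i,None,fx=k,fy=k,interpolation=cv2.INTER_CUBIC)); print(name,"scale",k)
E
python3 - <<'E'
from h import *
import pickle
for n in ["scene","top","wrist"]:
    c=cam(n); cv2.imwrite(f"pics/{n}0.png",c["img"]); pickle.dump(c,open(n+"0.pkl","wb")); print(n,c["vertical_fov"],c["cx"],c["cy"],-c["R"].T@c["t"])
print(r.read_state())
E
```

```text
pics
scene 45.68840136420717 282.57137190556756 214.54754148115964 [1.56126241 0.14390331 1.18994975]
top 54.80941966102288 279.21498483769057 213.33376307339984 [0.35263492 0.0068444  1.19599876]
wrist 59.76029358582357 276.6983290807233 213.8478646456362 [ 0.22943764 -0.58571074  0.38296664]
{'time': 0.15, 'joint_positions': array([ 1.28842698,  0.33275949, -0.0647076 ,  1.46069586,  0.02164235,
        1.3499027 , -0.08848413]), 'joint_vel': array([-0.00077856, -0.00086183, -0.0001115 , -0.00338402, -0.00131663,
       -0.00089424,  0.00100634]), 'joint_torque': array([ 1.02612110e-03, -6.23632836e+01,  2.48660037e-02, -3.90148652e+01,
       -6.13074051e-02,  3.71057040e-02,  1.40242473e-04]), 'ee_pos': array([ 0.16046041, -0.60377874,  0.22994134]), 'eef_rot': array([ 7.92749592e-01, -6.09547208e-01, -4.47435212e-04, -2.92252579e-04]), 'ft_force': array([1.15037824, 0.96326205, 0.21264451]), 'torque': array([-0.02160412,  0.00495885,  0.00350641]), 'width': 0.08734648367288428}
```

View pics/top0.png

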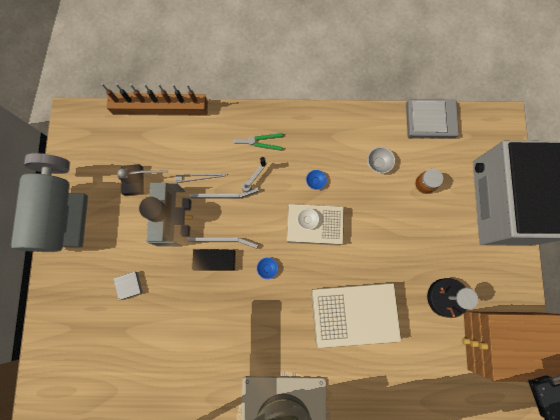

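View pics/scene0.png

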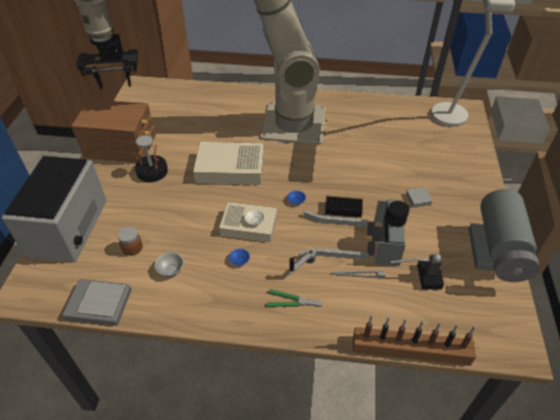

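The small brick is at top (315,224) with the white dish on it at (308,218). The look-alikes are the large brick at (356,315) and the blue dishes at (317,180) and (268,268). The bay opens towards the image right (world −y), and the keeper is near (255,175). I'll take a close crop to check.

```bash
python3 - <<'E'
from h import *
import pickle
c=pickle.load(open("top0.pkl","rb"))
crop(c,140,140,360,290,"c1.png")
for n,u,v,z in [("brick UL",289,206,.04),("UR",343,206,.04),("LR",343,243,.04),("LL",288,241,.04),("dish",309,219,.058),("post",263,161,.085)]:
    print(n,pt(c,u,v,z).round(4),pt(c,u,v).round(4))
E
```

```text
c1.png scale 3.6363636363636362
brick UL [ 0.5937 -0.0106  0.04  ] [ 0.5935 -0.0106  0.0407]
UR [ 0.5951 -0.1678  0.04  ] [ 0.6039 -0.1741 -0.0019]
LR [ 0.487  -0.1658  0.04  ] [ 0.4916 -0.1718 -0.    ]
LL [ 0.4912 -0.0084  0.04  ] [ 0.4917 -0.0084  0.0358]
dish [ 0.5526 -0.0676  0.058 ] [ 0.5553 -0.0686  0.0425]
post [0.7152 0.0653 0.085 ] [0.7153 0.0654 0.0845]
```

View pics/c1.png

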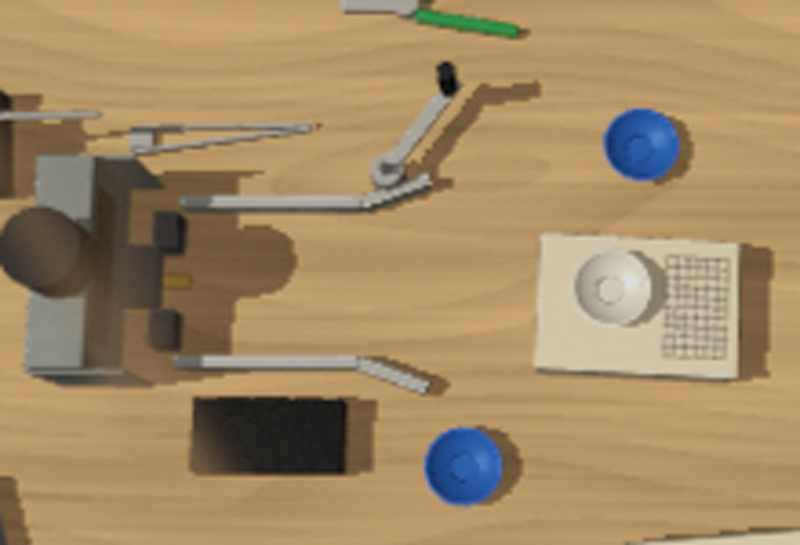

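The crop confirms the choice: a white dish on the small brick, mesh on its rear half (right), and the bay to the left. Next I'll fit poses from depth.

```bash
cat >> h.py <<'E'
def cloud(c):
    h,w=c["range_z"].shape; v,u=np.mgrid[0:h,0:w]; z=c["range_z"]
    P=np.stack([(u-c["cx"])/c["f"]*z,(v-c["cy"])/c["f"]*z,z],-1)-c["t"]
    return P@c["R"]   # R^T (p-t)
def rect(c,P,box,zr):
    m=(c["range_z"]>0)&(P[...,0]>box[0])&(P[...,0]<box[1])&(P[...,1]>box[2])&(P[...,1]<box[3])&(P[...,2]>zr[0])&(P[...,2]<zr[1])
    q=P[m]; return q, cv2.minAreaRect((q[:,:2]*1000).astype(np.float32)) if len(q)>3 else None
E
python3 - <<'E'
from h import *
import pickle
c=pickle.load(open("top0.pkl","rb")); P=cloud(c)
q,b=rect(c,P,(.45,.65,-.22,.03),(.034,.046)); print("brick",len(q),b,q[:,2].mean())
for n,box,zr in [("railR",(.6,.65,.15,.28),(.015,.03)),("railL",(.47,.56,.15,.28),(.015,.03)),("railRall",(.58,.68,.09,.30),(.015,.03)),("railLall",(.47,.56,.09,.30),(.015,.03)),("stops",(.5,.63,.26,.34),(.028,.04)),("house",(.44,.7,.2,.47),(.10,.12)),("post",(.68,.75,.03,.1),(.075,.09)),("pivot",(.61,.66,.08,.16),(.03,.045)),("dishrim",(.5,.6,-.12,0),(.053,.065))]:
    q,b=rect(c,P,box,zr); print(n,len(q),b,q.mean(0).round(4) if len(q) else "", q.min(0).round(4),q.max(0).round(4))
    if n in("railR","railL"):
        print("  slope dx/dy",np.polyfit(q[:,1],q[:,0],1))
E
```

```text
brick 1744 ((543.058837890625, -86.75282287597656), (159.92987060546875, 110.05184936523438), 87.55580139160156) 0.03927868515481836
railR 173 ((627.8807373046875, 215.0120849609375), (10.974960327148438, 129.6133575439453), 0.11137138307094574) [0.6276 0.2145 0.0206] [0.6223 0.1502 0.0151] [0.6334 0.2798 0.0273]
  slope dx/dy [-0.00723032  0.62918384]
railL 169 ((524.9296264648438, 215.0038604736328), (67.74984741210938, 126.6730728149414), 0.2638111710548401) [0.4967 0.2136 0.0203] [0.4908 0.1515 0.0151] [0.5585 0.2782 0.0257]
  slope dx/dy [0.03083133 0.49008895]
railRall 287 ((631.5508422851562, 194.41531372070312), (42.82952117919922, 215.22312927246094), 13.832437515258789) [0.6288 0.1927 0.021 ] [0.5868 0.0907 0.0151] [0.6758 0.2995 0.0297]
railLall 281 ((517.745849609375, 192.95361328125), (211.57737731933594, 67.79806518554688), 85.26803588867188) [0.4975 0.1951 0.0208] [0.4752 0.0901 0.0151] [0.5587 0.297  0.03  ]
stops 203 ((566.0440673828125, 307.87945556640625), (124.5663070678711, 51.039127349853516), 0.48352158069610596) [0.562  0.3026 0.0334] [0.5036 0.2823 0.0282] [0.6281 0.3336 0.04  ]
house 695 ((579.329833984375, 390.2335205078125), (163.63023376464844, 203.8160858154297), 88.71358489990234) [0.5588 0.3547 0.1085] [0.4771 0.3069 0.1001] [0.6829 0.4699 0.1194]
post 27 ((721.1649169921875, 67.17313385009766), (14.37564754486084, 13.801499366760254), 81.44573211669922) [0.721  0.0672 0.083 ] [0.7138 0.0599 0.0779] [0.7288 0.0741 0.0891]
pivot 48 ((649.4463500976562, 116.8499755859375), (19.094663619995117, 23.738548278808594), 1.1292896270751953) [0.6498 0.1166 0.0355] [0.6399 0.105  0.0302] [0.659  0.1288 0.0433]
dishrim 143 ((553.8489990234375, -64.24810028076172), (58.78696060180664, 61.527862548828125), 45.378299713134766) [ 0.5553 -0.0651  0.0562] [ 0.5234 -0.0935  0.053 ] [ 0.5846 -0.0333  0.0615]
```

```bash
python3 - <<'E'
from h import *
import pickle
c=pickle.load(open("top0.pkl","rb")); P=cloud(c)
for n,box in [("R",(.615,.64,.15,.28)),("L",(.485,.508,.15,.28))]:
    q,b=rect(c,P,box,(.017,.026)); 
    l=cv2.fitLine(q[:,:2].astype(np.float32),cv2.DIST_HUBER,0,.001,.001).ravel(); s=l[0]/l[1]; print(n,len(q),"slope",s,"x at .2:",l[2]+s*(.2-l[3]), "edges",np.percentile(q[:,0],[2,50,98]))
q,b=rect(c,P,(.62,.74,.04,.16),(.028,.045)); print("bar",b,cv2.fitLine(q[:,:2].astype(np.float32),cv2.DIST_HUBER,0,.001,.001).ravel())
# overlay
def bay(p,o,th):
    a=np.array([np.sin(th),np.cos(th)]); l=np.array([-np.cos(th),np.sin(th)])
    return [*(np.array(o)+a*p[0]/1000+l*p[1]/1000),p[2]/1000]
o=(.5617,.205); th=0.0
u0,v0,k=140,140,4
for th in (0.,):
    im=cv2.resize(c["img"][140:290,140:340],None,fx=4,fy=4,interpolation=cv2.INTER_CUBIC)
    def line(ps,col):
        pp=[((proj(c,bay(p,o,th))-[u0,v0]+.5)*k).astype(int) for p in ps]
        cv2.polylines(im,[np.array(pp)],False,col,1)
    for s in (1,-1):
        line([(81,61*s,22),(-68,61*s,22),(-124,81*s,22)],(0,0,255))
    line([(80,-60,34),(80,60,34)],(0,255,0)); line([(100,-85,110),(100,85,110),(175,85,110),(175,-85,110),(100,-85,110)],(255,0,0))
    line([(70,0,20),(80,0,20)],(255,0,255))
    for t in np.linspace(0,6.28,20): 
        q=((proj(c,bay((-88+14*np.cos(t),-90+14*np.sin(t),35),o,th))-[u0,v0]+.5)*k).astype(int); cv2.circle(im,tuple(map(int,q)),1,(0,255,255),-1)
    cv2.imwrite("pics/ov1.png",im)
E
```

```text
R 163 slope 0.011381478 x at .2: 0.6275417 edges [0.62264492 0.62841391 0.63284392]
L 153 slope -0.0008488458 x at .2: 0.49686158 edges [0.49110523 0.496768   0.50065506]
bar ((684.8660278320312, 89.26890563964844), (23.651546478271484, 108.0128402709961), 49.551971435546875) [ 0.80638254 -0.5913943   0.68187845  0.09498184]
```

View pics/ov1.png

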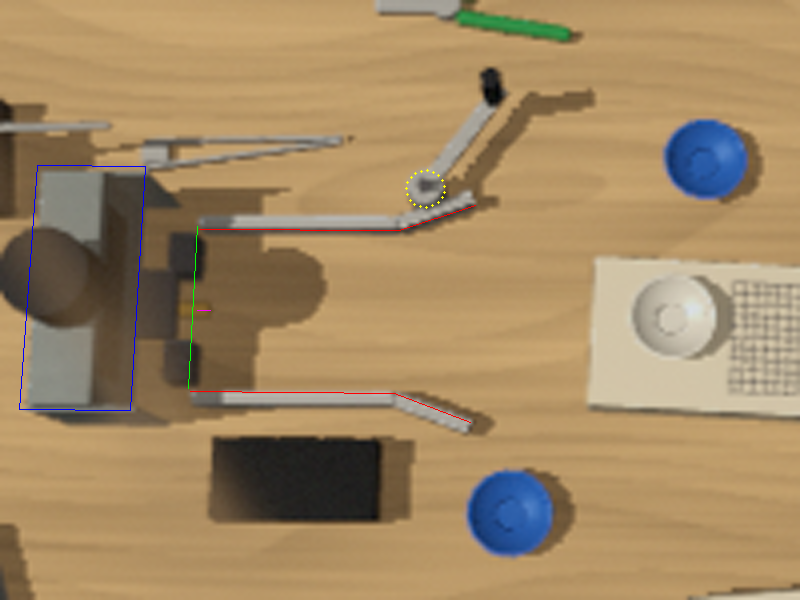

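The bay origin is at about (0.562, 0.205) with yaw about 0. The model overlay matches the rails (kink near (403,228) in the overlay), the pin at (205,310) and the pivot at (427,188). The brick centre is (0.543, −0.087), turned about 2.4° clockwise. The keeper angle q is about 2.5. I'll push from behind with the fingers partly open, jaw axis along world x.

```bash
cat >> h.py <<'E'
from scipy.spatial.transform import Rotation as Rn
def inc(target,yaw=None):
    """tool-frame shift (mm) & rotvec (deg) to world target with tool down, tool-x at yaw deg"""
    s=r.read_state(); R0=Rn.from_quat(s["eef_rot"]); d=R0.inv().apply(np.array(target)-s["ee_pos"])*1000
    Rt=R0 if yaw is None else Rn.from_matrix(np.array([[np.cos(np.radians(yaw)),np.sin(np.radians(yaw)),0],[np.sin(np.radians(yaw)),-np.cos(np.radians(yaw)),0],[0,0,-1]]))
    print("t",round(s["time"],2),"pos",s["ee_pos"].round(4),"shift",d.round(1),"rot",np.degrees((R0.inv()*Rt).as_rotvec()).round(2),"F",np.round(s["ft_force"],1))
E
python3 - <<'E'
from h import *
import pickle
c=pickle.load(open("top0.pkl","rb")); P=cloud(c)
inc((.54,-.222,.23),0)
for b in [(.25,.42,-.5,-.38),(.3,.8,-.6,-.25),(.35,.5,-.05,.12),(.2,.42,-.35,-.0),(.62,.78,-.1,.1)]:
    m=(P[...,0]>b[0])&(P[...,0]<b[1])&(P[...,1]>b[2])&(P[...,1]<b[3])&(P[...,2]>.012)&(c["range_z"]>0); q=P[m]; print(b,q.min(0).round(3),q.max(0).round(3))
E
```

```text
t 0.15 pos [ 0.1605 -0.6038  0.2299] shift [-2.715e+02 -4.649e+02  2.000e-01] rot [-4.000e-02  6.000e-02 -7.511e+01] F [1.2 1.  0.2]
(0.25, 0.42, -0.5, -0.38) [ 0.284 -0.5    0.012] [ 0.392 -0.408  0.147]
(0.3, 0.8, -0.6, -0.25) [ 0.3   -0.6    0.012] [ 0.781 -0.25   0.197]
(0.35, 0.5, -0.05, 0.12) [ 0.386 -0.049  0.012] [0.5   0.12  0.043]
(0.2, 0.42, -0.35, -0.0) [ 0.203 -0.314  0.013] [ 0.375 -0.076  0.063]
(0.62, 0.78, -0.1, 0.1) [ 0.639 -0.098  0.012] [0.78  0.1   0.089]
```

Emit:
apply_moves(
  increments=[
    {"grip":80,"xyz":[-27,-46,0],"rotation":[0,0,-8]},
    {"grip":80,"xyz":[-54,-93,0],"rotation":[0,0,-16]},
    {"grip":80,"xyz":[-81,-139,0],"rotation":[0,0,-24]},
    {"grip":80,"xyz":[-108,-186,0],"rotation":[0,0,-32]},
    {"grip":80,"xyz":[-136,-232,0],"rotation":[0,0,-40]},
  ],
)

```text
time: 0.78
ee_pos: [0.3507, -0.4112, 0.2299]
eef_rot: [0.954, -0.299, -0.0, -0.0]
ft_force: [1.0, -0.7, -0.6]
width: 0.0601
```

```bash
python3 -c "
from h import *
inc((.54,-.222,.23),0);print(r.read_state()['width'])"
```

```text
t 0.78 pos [ 0.3507 -0.4112  0.2299] shift [ 4.720e+01 -2.635e+02  1.000e-01] rot [ -0.05   0.05 -34.85] F [ 1.  -0.7 -0.6]
0.06010041161437959
```

Emit:
apply_moves(
  increments=[
    {"grip":80,"xyz":[9,-53,0],"rotation":[0,0,-7]},
    {"grip":80,"xyz":[19,-105,0],"rotation":[0,0,-14]},
    {"grip":80,"xyz":[28,-158,0],"rotation":[0,0,-21]},
    {"grip":80,"xyz":[38,-211,0],"rotation":[0,0,-28]},
    {"grip":80,"xyz":[47,-263,0],"rotation":[0,0,-35]},
  ],
)

```text
time: 1.4
ee_pos: [0.5405, -0.221, 0.23]
eef_rot: [1.0, 0.003, -0.0, -0.0]
ft_force: [0.1, -0.2, 0.1]
width: 0.06
```

```bash
python3 -c "
from h import *
inc((.54,-.222,.02),0);print(r.read_state()['width'])"
```

```text
t 1.4 pos [ 0.5405 -0.221   0.23  ] shift [ -0.4   1.2 210. ] rot [-0.05  0.03  0.36] F [ 0.1 -0.2  0.1]
0.060032407655693835
```

Emit:
apply_moves(
  increments=[
    {"grip":80,"xyz":[0,1,50],"rotation":[0,0,0]},
    {"grip":80,"xyz":[0,1,100],"rotation":[0,0,0]},
    {"grip":80,"xyz":[0,1,150],"rotation":[0,0,0]},
    {"grip":80,"xyz":[0,1,190],"rotation":[0,0,0.4]},
    {"grip":80,"xyz":[0,1,210],"rotation":[0,0,0.4]},
  ],
)

```text
time: 2.02
ee_pos: [0.5392, -0.2214, 0.0177]
eef_rot: [1.0, -0.0, -0.002, -0.001]
ft_force: [0.1, -1.0, 1.2]
width: 0.0598
```

```bash
python3 - <<'E'
from h import *
inc((.54,-.185,.02),0)
c=cam("top"); crop(c,220,140,400,275,"t2.png")
c=cam("wrist"); cv2.imwrite("pics/w2.png",c["img"])
E
```

```text
t 2.02 pos [ 0.5392 -0.2214  0.0177] shift [  0.8 -36.4  -2.2] rot [-0.13  0.19 -0.03] F [ 0.1 -1.   1.2]
t2.png scale 4.444444444444445
```

View pics/w2.png

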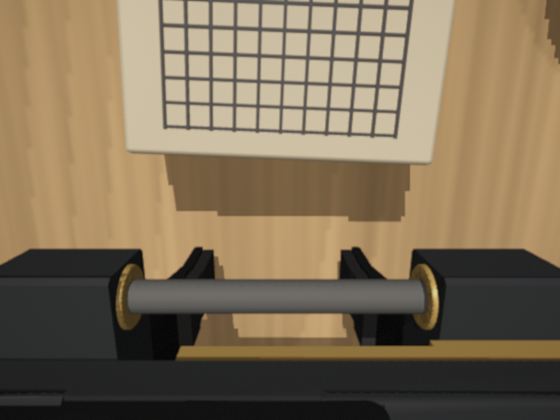

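View pics/t2.png

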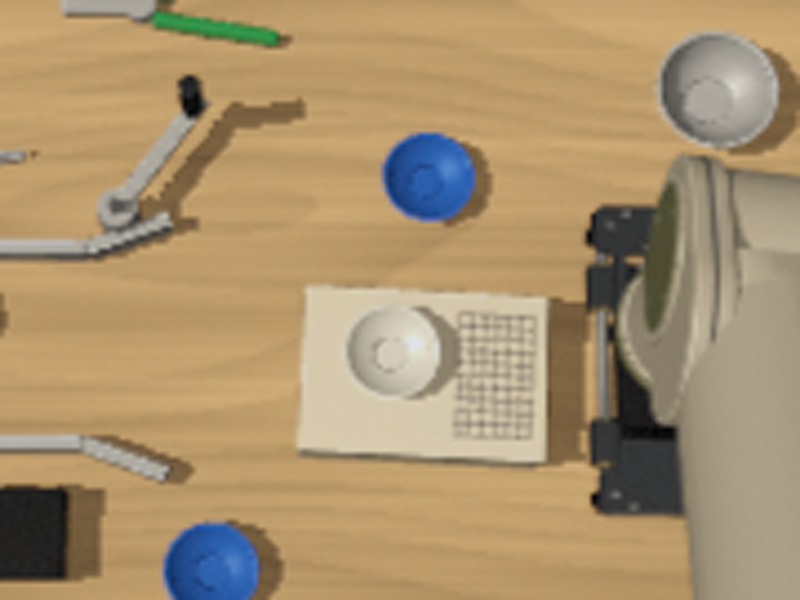

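The brick is squarely ahead of the fingers: its rear edge is at row ~155 in the wrist image, slightly turned, with its right corner nearer. The dish is upright at (395,352) in the top crop. I'll close in now.

Emit:
apply_moves(
  increments=[
    {"grip":80,"xyz":[0,-7,-2],"rotation":[0,0,0]},
    {"grip":80,"xyz":[0,-15,-2],"rotation":[0,0,0]},
    {"grip":80,"xyz":[1,-23,-2],"rotation":[0,0,0]},
    {"grip":80,"xyz":[1,-30,-2],"rotation":[0,0,0]},
    {"grip":80,"xyz":[1,-36,-2],"rotation":[0,0,0]},
  ],
)

```text
time: 2.75
ee_pos: [0.5404, -0.1848, 0.0206]
eef_rot: [1.0, -0.0, -0.002, -0.001]
ft_force: [-0.0, -1.1, 0.0]
width: 0.0601
```

Emit:
apply_moves(
  increments=[
    {"grip":80,"xyz":[0,-4,0],"rotation":[0,0,0]},
    {"grip":80,"xyz":[0,-8,0],"rotation":[0,0,0]},
    {"grip":80,"xyz":[0,-12,0],"rotation":[0,0,0]},
    {"grip":80,"xyz":[0,-17,0],"rotation":[0,0,0]},
    {"grip":80,"xyz":[0,-22,0],"rotation":[0,0,0]},
  ],
)

```text
time: 3.38
ee_pos: [0.5403, -0.1629, 0.0206]
eef_rot: [1.0, -0.0, -0.002, -0.001]
ft_force: [0.1, -3.9, -1.1]
width: 0.0598
```

```bash
cat >> h.py <<'E'
def brickpose(name=None,box=(.45,.66,-.2,.3)):
    c=cam("top"); P=cloud(c); q,b=rect(c,P,box,(.035,.045)); 
    print("brick",[np.round(x,1) for x in b],len(q))
    q,b=rect(c,P,(.5,.62,-.12,.3),(.052,.064)); print("dish",b)
    if name: crop(c,140,140,360,290,name)
E
python3 - <<'E'
from h import *
inc((.561,-.1,.02),0)
brickpose("t3.png")
c=cam("wrist"); cv2.imwrite("pics/w3.png",c["img"])
E
```

```text
t 3.38 pos [ 0.5403 -0.1629  0.0206] shift [ 20.7 -62.9   0.7] rot [-0.1   0.19 -0.02] F [ 0.1 -3.9 -1.1]
brick [array([563. ,  83.4]), array([201.9, 439.4]), np.float64(6.8)] 1541
dish ((550.099853515625, -49.12242126464844), (58.93693542480469, 60.01508712768555), 0.6069706678390503)
t3.png scale 3.6363636363636362
```

View pics/t3.png

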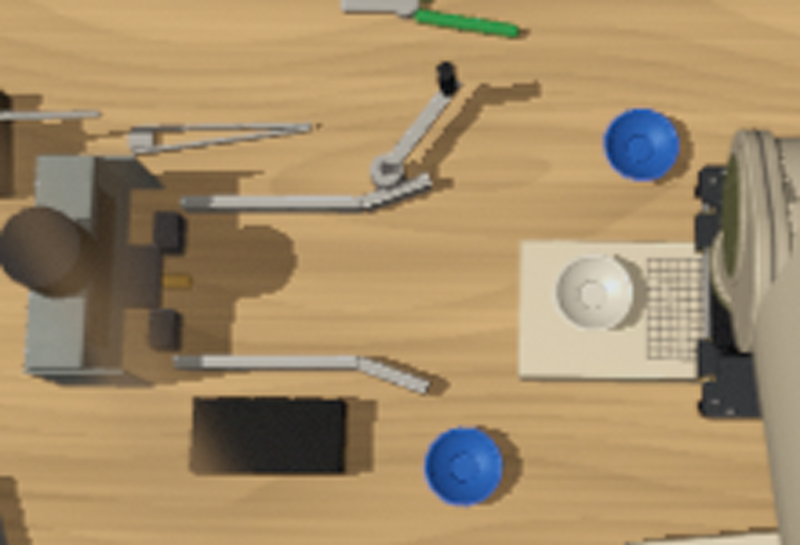

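View pics/w3.png

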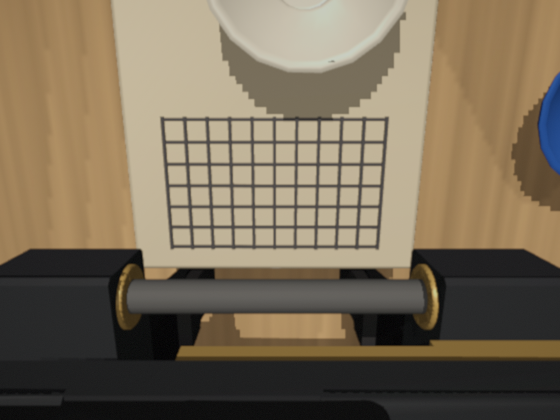

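The brick is straight now and centred on the TCP, with the dish steady. I'll push 100 mm diagonally, with 21 mm towards +x.

Emit:
apply_moves(
  increments=[
    {"grip":80,"xyz":[2,-8,0],"rotation":[0,0,0]},
    {"grip":80,"xyz":[4,-18,0],"rotation":[0,0,0]},
    {"grip":80,"xyz":[6,-28,0],"rotation":[0,0,0]},
    {"grip":80,"xyz":[8,-38,0],"rotation":[0,0,0]},
    {"grip":80,"xyz":[10,-47,0],"rotation":[0,0,0]},
  ],
)

```text
time: 4.1
ee_pos: [0.5503, -0.1141, 0.0206]
eef_rot: [1.0, 0.001, -0.002, -0.001]
ft_force: [-1.4, -4.5, -1.3]
width: 0.0595
```

Emit:
apply_moves(
  increments=[
    {"grip":80,"xyz":[2,-10,0],"rotation":[0,0,0]},
    {"grip":80,"xyz":[4,-20,0],"rotation":[0,0,0]},
    {"grip":80,"xyz":[6,-30,0],"rotation":[0,0,0]},
    {"grip":80,"xyz":[9,-40,0],"rotation":[0,0,0]},
    {"grip":80,"xyz":[11,-48,0],"rotation":[0,0,0]},
  ],
)

```text
time: 4.72
ee_pos: [0.5613, -0.0651, 0.0206]
eef_rot: [1.0, 0.001, -0.002, -0.002]
ft_force: [-1.2, -3.8, -0.6]
width: 0.0599
```

```bash
python3 - <<'E'
from h import *
inc((.561,-.05,.02),0)
brickpose("t4.png",(.49,.64,-.12,.12))
c=cam("wrist"); cv2.imwrite("pics/w4.png",c["img"])
E
```

```text
t 4.72 pos [ 0.5613 -0.0651  0.0206] shift [ -0.3 -15.1   0.6] rot [-0.17  0.23  0.09] F [-1.2 -3.8 -0.6]
brick [array([560.3,  37. ]), array([109.9, 136.5]), np.float64(0.2)] 1356
dish ((570.3784790039062, 48.20615005493164), (60.492183685302734, 60.33584976196289), 62.728763580322266)
t4.png scale 3.6363636363636362
```

View pics/t4.png

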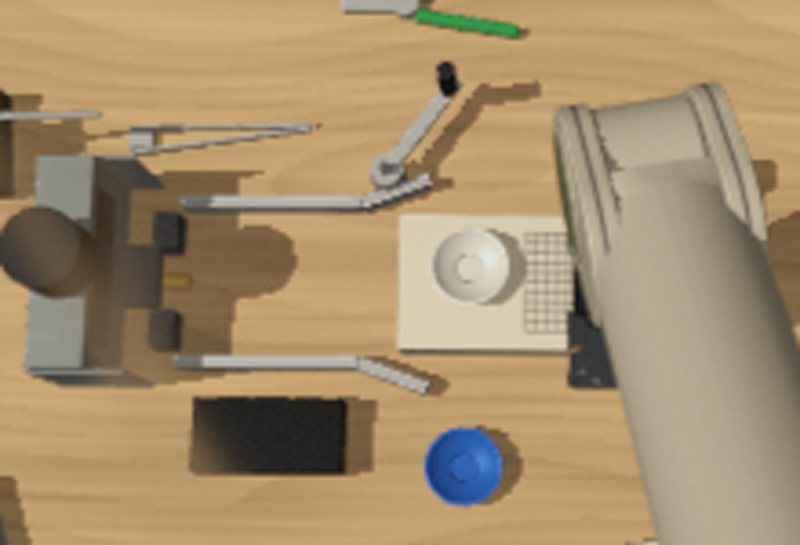

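View pics/w4.png

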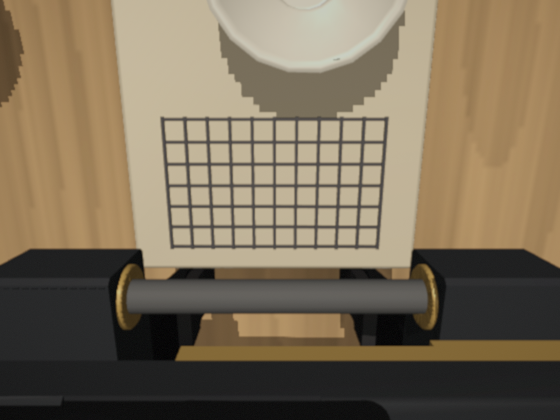

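The brick is aligned with the bay (centre x 0.560, yaw 0.2°) and its nose is in the flare. About 180 mm remain, so I'll continue.

Emit:
apply_moves(
  increments=[
    {"grip":80,"xyz":[0,-10,0],"rotation":[0,0,0]},
    {"grip":80,"xyz":[0,-20,0],"rotation":[0,0,0]},
    {"grip":80,"xyz":[1,-30,0],"rotation":[0,0,0]},
    {"grip":80,"xyz":[1,-40,0],"rotation":[0,0,0]},
    {"grip":80,"xyz":[1,-50,0],"rotation":[0,0,0]},
  ],
)

```text
time: 5.45
ee_pos: [0.5624, -0.0134, 0.0209]
eef_rot: [1.0, 0.001, -0.002, -0.002]
ft_force: [0.2, -2.6, -1.9]
width: 0.0594
```

Emit:
apply_moves(
  increments=[
    {"grip":80,"xyz":[0,-10,0],"rotation":[0,0,0]},
    {"grip":80,"xyz":[0,-20,0],"rotation":[0,0,0]},
    {"grip":80,"xyz":[0,-30,0],"rotation":[0,0,0]},
    {"grip":80,"xyz":[0,-40,0],"rotation":[0,0,0]},
    {"grip":80,"xyz":[0,-50,0],"rotation":[0,0,0]},
  ],
)

```text
time: 6.08
ee_pos: [0.5622, 0.0372, 0.0211]
eef_rot: [1.0, 0.001, -0.002, -0.002]
ft_force: [-0.4, -3.3, -2.1]
width: 0.0599
```

```bash
python3 - <<'E'
from h import *
inc((.5617,.115,.02),0)
brickpose("t5.png",(.505,.62,-.0,.28))
c=cam("wrist"); cv2.imwrite("pics/w5.png",c["img"])
E
```

```text
t 6.08 pos [0.5622 0.0372 0.0211] shift [ -0.3 -77.8   1.4] rot [-0.24  0.21  0.17] F [-0.4 -3.3 -2.1]
brick [array([561.7, 142.9]), array([110.3, 129.3]), np.float64(0.2)] 1151
dish ((571.34326171875, 150.31466674804688), (60.17498016357422, 58.06010055541992), 1.6777362823486328)
t5.png scale 3.6363636363636362
```

View pics/t5.png

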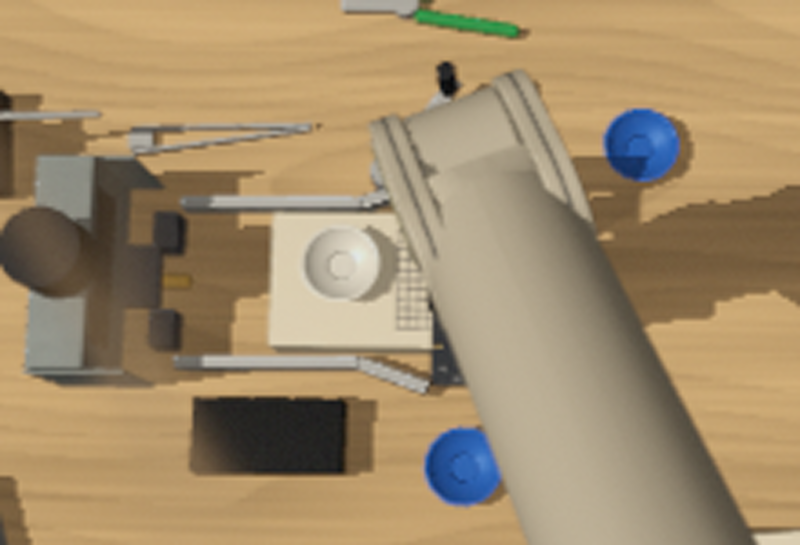

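View pics/w5.png

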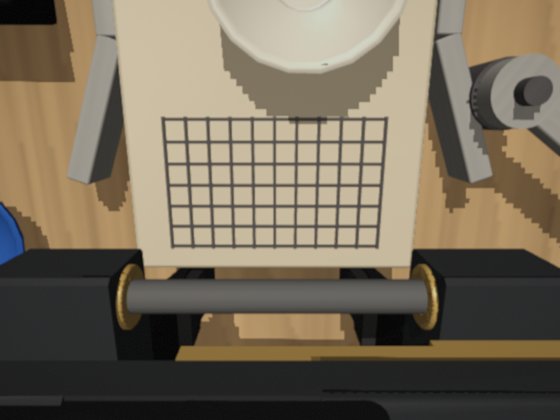

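Emit:
apply_moves(
  increments=[
    {"grip":80,"xyz":[0,-10,0],"rotation":[0,0,0]},
    {"grip":80,"xyz":[0,-20,0],"rotation":[0,0,0]},
    {"grip":80,"xyz":[0,-30,0],"rotation":[0,0,0]},
    {"grip":80,"xyz":[0,-40,0],"rotation":[0,0,0]},
    {"grip":80,"xyz":[0,-48,0],"rotation":[0,0,0]},
  ],
)

```text
time: 6.8
ee_pos: [0.562, 0.0874, 0.0215]
eef_rot: [1.0, 0.003, -0.002, -0.003]
ft_force: [-1.0, -3.1, -3.0]
width: 0.0597
```

Emit:
apply_moves(
  increments=[
    {"grip":80,"xyz":[0,-5,0],"rotation":[0,0,0]},
    {"grip":80,"xyz":[0,-9,0],"rotation":[0,0,0]},
    {"grip":80,"xyz":[0,-13,0],"rotation":[0,0,0]},
    {"grip":80,"xyz":[0,-17,0],"rotation":[0,0,0]},
    {"grip":80,"xyz":[0,-20,0],"rotation":[0,0,0]},
  ],
)

```text
time: 7.42
ee_pos: [0.5618, 0.1075, 0.0215]
eef_rot: [1.0, 0.003, -0.002, -0.003]
ft_force: [0.5, -3.3, -2.9]
width: 0.0599
```

```bash
python3 - <<'E'
from h import *
inc((.5617,.115,.02),0)
c=cam("top"); crop(c,140,170,300,280,"t6.png")
c=cam("wrist"); cv2.imwrite("pics/w6.png",c["img"])
c=cam("scene"); crop(c,240,160,460,310,"s6.png")
E
```

```text
t 7.42 pos [0.5618 0.1075 0.0215] shift [-0.1 -7.5  1.6] rot [-0.3   0.2   0.29] F [ 0.5 -3.3 -2.9]
t6.png scale 5.0
s6.png scale 3.6363636363636362
```

View pics/t6.png

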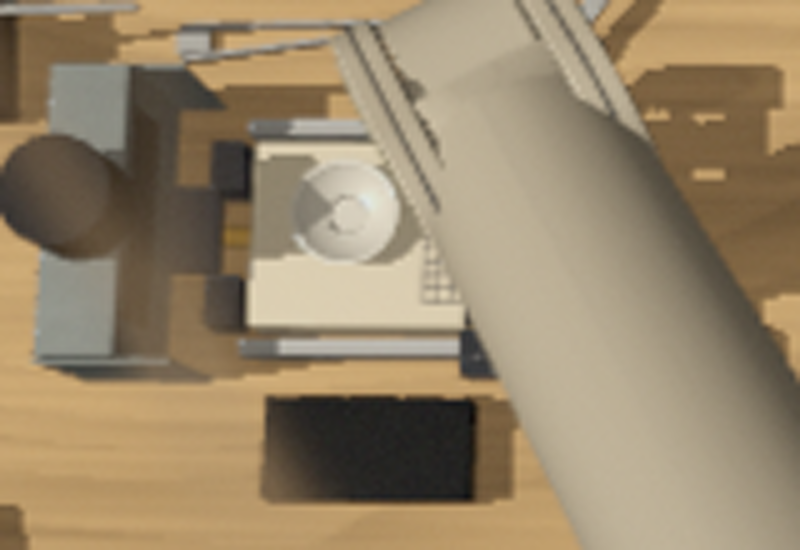

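View pics/s6.png

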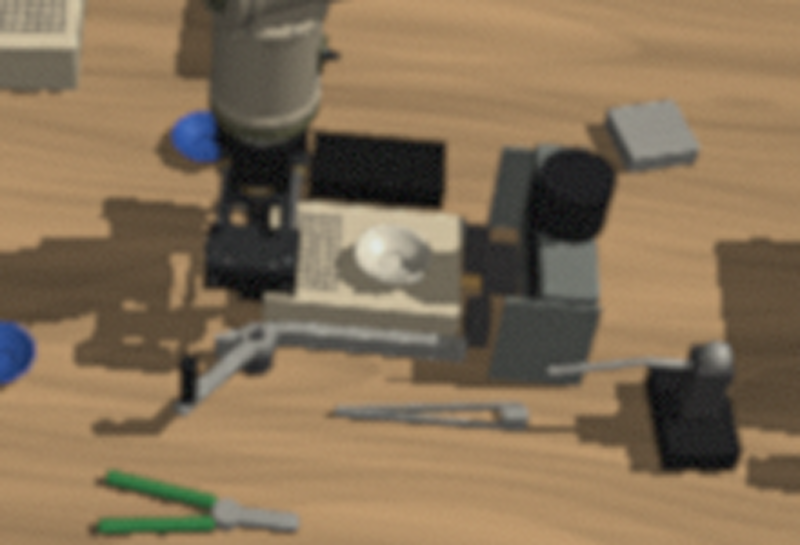

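The brick's front is near (248,235) in the top crop and the stops' faces near (248,165) and (242,300), so it is nearly there. I'll creep while watching the force.

Emit:
apply_moves(
  increments=[
    {"grip":80,"xyz":[0,-2,0],"rotation":[0,0,0]},
    {"grip":80,"xyz":[0,-3,0],"rotation":[0,0,0]},
    {"grip":80,"xyz":[0,-4,0],"rotation":[0,0,0]},
    {"grip":80,"xyz":[0,-5,0],"rotation":[0,0,0]},
  ],
)

```text
time: 8.07
ee_pos: [0.5619, 0.1127, 0.0218]
eef_rot: [1.0, 0.003, -0.002, -0.003]
ft_force: [-0.3, -4.1, -0.7]
width: 0.0601
```

Emit:
apply_moves(
  increments=[
    {"grip":80,"xyz":[0,-1,0],"rotation":[0,0,0]},
    {"grip":80,"xyz":[0,-2,0],"rotation":[0,0,0]},
  ],
)

```text
time: 8.32
ee_pos: [0.5619, 0.1142, 0.0218]
eef_rot: [1.0, 0.002, -0.002, -0.002]
ft_force: [-1.3, -8.7, 1.1]
width: 0.0596
```

Emit:
apply_moves(
  increments=[
    {"grip":80,"xyz":[0,-1,0],"rotation":[0,0,0]},
    {"grip":80,"xyz":[0,-1,0],"rotation":[0,0,0]},
  ],
)

```text
time: 8.57
ee_pos: [0.5619, 0.1142, 0.0218]
eef_rot: [1.0, 0.002, -0.002, -0.002]
ft_force: [-0.6, -7.6, 1.7]
width: 0.0597
```

Emit:
apply_moves(
  increments=[
    {"grip":80,"xyz":[0,-2,0],"rotation":[0,0,0]},
    {"grip":80,"xyz":[0,-2,0],"rotation":[0,0,0]},
  ],
)

```text
time: 8.82
ee_pos: [0.5619, 0.1143, 0.0217]
eef_rot: [1.0, 0.002, -0.002, -0.0]
ft_force: [-2.1, -10.9, 2.6]
width: 0.0596
```

```bash
python3 - <<'E'
from h import *
c=cam("top"); crop(c,140,170,260,260,"t7.png")
c=cam("scene"); crop(c,290,190,420,285,"s7.png")
E
```

```text
t7.png scale 6.666666666666667
s7.png scale 6.153846153846154
```

View pics/t7.png

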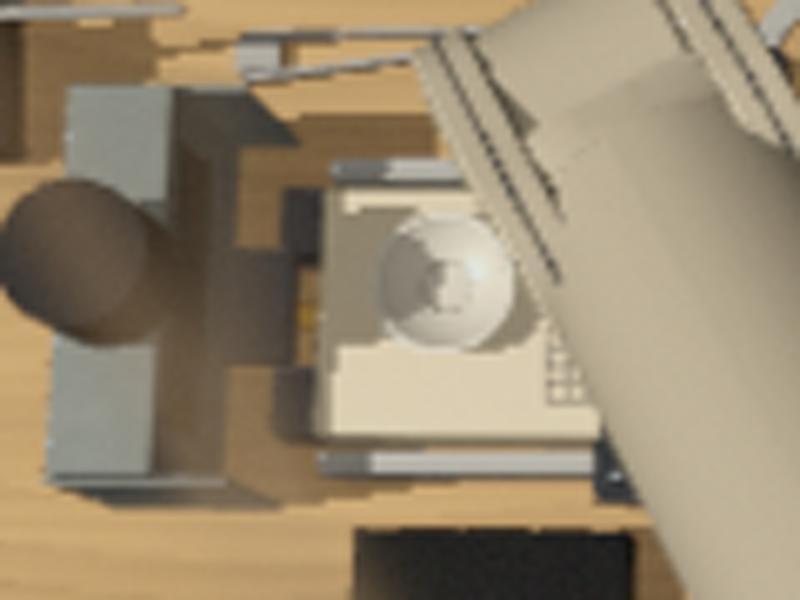

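View pics/s7.png

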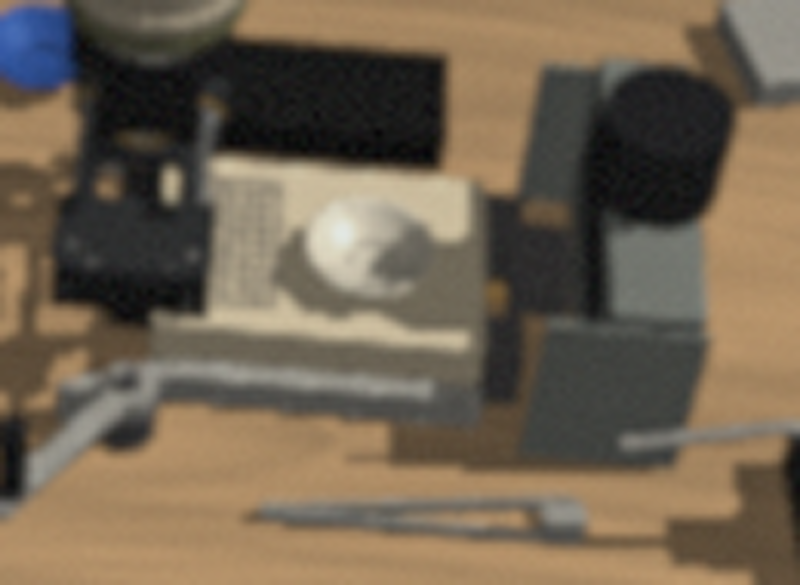

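Emit:
apply_moves(
  increments=[
    {"grip":80,"xyz":[0,-3,0],"rotation":[0,0,0]},
    {"grip":80,"xyz":[0,-4,0],"rotation":[0,0,0]},
  ],
)

```text
time: 9.18
ee_pos: [0.5619, 0.1143, 0.0217]
eef_rot: [1.0, 0.001, -0.003, 0.002]
ft_force: [-2.6, -19.9, 6.6]
width: 0.0597
```

The force rises to 20 N with no motion, so the brick is home (TCP y 0.1143, predicted about 0.1145). I'll back off and lift.

Emit:
apply_moves(
  increments=[
    {"grip":80,"xyz":[0,3,0],"rotation":[0,0,0]},
    {"grip":80,"xyz":[0,10,0],"rotation":[0,0,0]},
    {"grip":80,"xyz":[0,25,0],"rotation":[0,0,0]},
    {"grip":80,"xyz":[0,45,-5],"rotation":[0,0,0]},
    {"grip":80,"xyz":[0,60,-40],"rotation":[0,0,0]},
  ],
)

```text
time: 9.8
ee_pos: [0.5607, 0.0527, 0.0605]
eef_rot: [1.0, 0.001, -0.005, 0.002]
ft_force: [-0.4, -0.1, 0.4]
width: 0.0598
```

Emit:
apply_moves(
  increments=[
    {"grip":80,"xyz":[10,0,-50],"rotation":[0,0,0]},
    {"grip":80,"xyz":[40,0,-90],"rotation":[0,0,0]},
    {"grip":80,"xyz":[85,-5,-110],"rotation":[0,0,0]},
    {"grip":80,"xyz":[130,-10,-110],"rotation":[0,0,0]},
    {"grip":80,"xyz":[158,-11,-110],"rotation":[0,0,0]},
  ],
)

```text
time: 10.42
ee_pos: [0.7212, 0.064, 0.1687]
eef_rot: [1.0, 0.001, -0.005, 0.002]
ft_force: [-0.5, 0.3, 0.3]
width: 0.0597
```

```bash
python3 - <<'E'
from h import *
inc((.7205,.0665,.058),0)
c=cam("wrist"); cv2.imwrite("pics/w8.png",c["img"])
P=cloud(c)
q,b=rect(c,P,(.68,.76,.03,.11),(.078,.092)); print("post",b,len(q))
q,b=rect(c,P,(.48,.64,.1,.32),(.036,.044)); print("brick",b,len(q))
c=cam("top"); crop(c,140,140,360,290,"t8.png"); P=cloud(c)
q,b=rect(c,P,(.5,.63,.1,.286),(.037,.044)); print("brick",b,len(q))
q,b=rect(c,P,(.5,.62,.1,.28),(.052,.064)); print("dish",b)
E
```

```text
t 10.43 pos [0.7212 0.064  0.1687] shift [  0.3  -3.  110.7] rot [0.23 0.52 0.06] F [-0.5  0.3  0.3]
post ((722.5750122070312, 69.14080810546875), (15.02834701538086, 14.686410903930664), 0.49975231289863586) 427
brick ((564.208984375, 169.407958984375), (106.794677734375, 86.6393051147461), 0.009294403716921806) 16167
t8.png scale 3.6363636363636362
brick ((560.4693603515625, 204.32388305664062), (160.23106384277344, 110.20606231689453), 89.93843841552734) 1386
dish ((570.4187622070312, 226.23590087890625), (60.515159606933594, 59.60723114013672), 89.10796356201172)
```

View pics/t8.png

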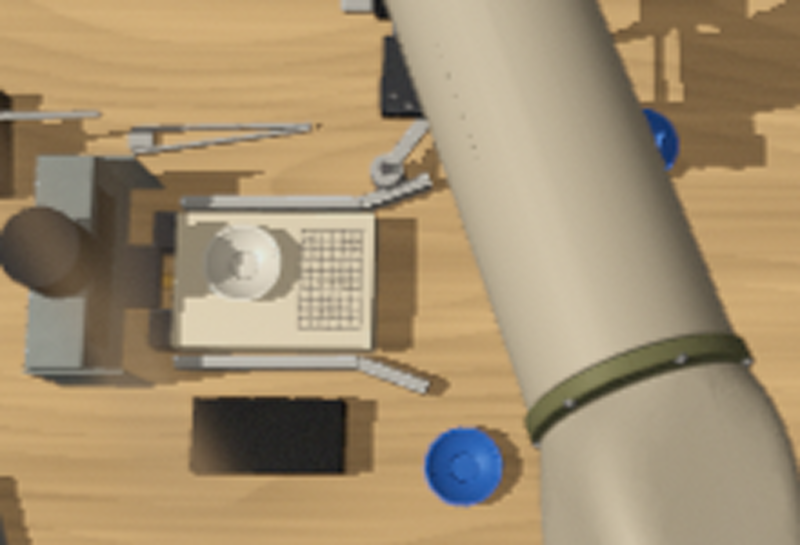

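View pics/w8.png

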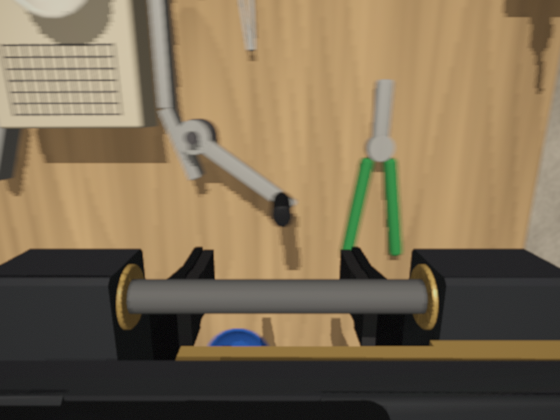

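The brick sits home at (0.560, 0.204) with yaw 0, between the stops at crop (170,230) and (165,325), and the dish is upright at (243,262). In the wrist image the keeper post is at (282,208), which gives about (0.722, 0.068). I'll descend over it and pinch it.

Emit:
apply_moves(
  increments=[
    {"grip":80,"xyz":[0,-4,20],"rotation":[0,0,0]},
    {"grip":80,"xyz":[0,-4,50],"rotation":[0,0.2,0]},
    {"grip":80,"xyz":[0,-4,80],"rotation":[0,0.4,0]},
    {"grip":80,"xyz":[0,-4,100],"rotation":[0,0.5,0]},
    {"grip":80,"xyz":[0,-4,110],"rotation":[0.2,0.5,0]},
  ],
)

```text
time: 11.15
ee_pos: [0.7192, 0.0673, 0.0561]
eef_rot: [1.0, 0.001, -0.001, 0.0]
ft_force: [0.2, 0.2, -0.5]
width: 0.0597
```

```bash
python3 - <<'E'
from h import *
inc((.7215,.068,.058),0)
c=cam("wrist"); cv2.imwrite("pics/w9.png",c["img"])
c=cam("scene"); crop(c,240,180,400,290,"s9.png")
E
```

```text
t 11.15 pos [0.7192 0.0673 0.0561] shift [ 2.3 -0.7 -1.9] rot [0.01 0.17 0.06] F [ 0.2  0.2 -0.5]
s9.png scale 5.0
```

View pics/w9.png

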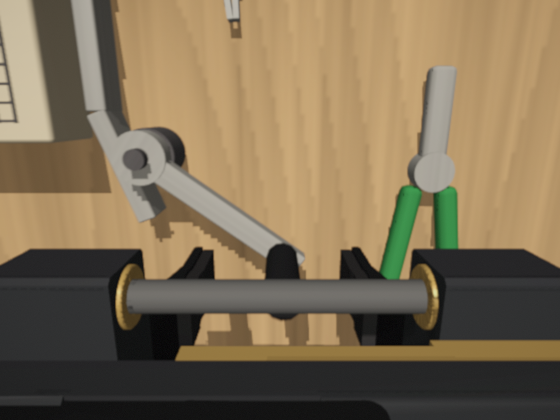

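View pics/s9.png

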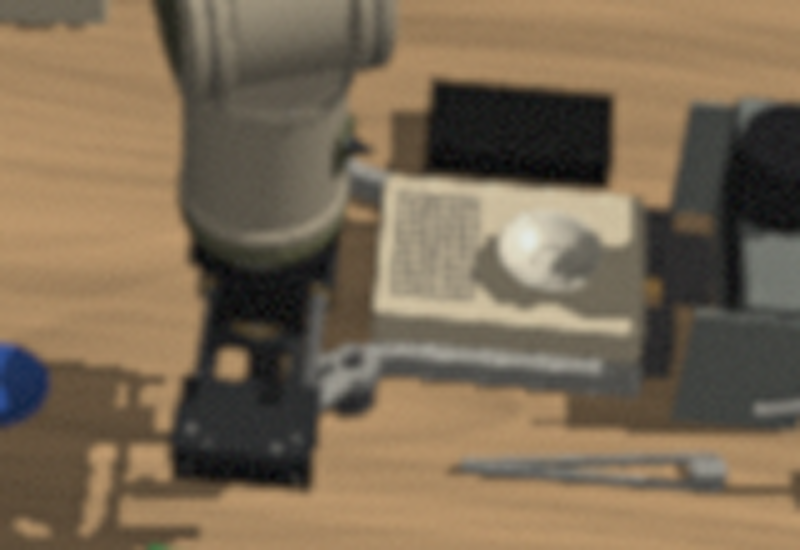

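The post stands between the fingers (wrist image, column 282). I'll close lightly.

Emit:
apply_moves(
  squeeze=6,
  increments=[
    {"grip":180,"xyz":[2,-1,-3],"rotation":[0,0,0]},
    {"grip":255,"xyz":[2,-1,-3],"rotation":[0,0,0]},
    {"grip":255,"xyz":[2,-1,-3],"rotation":[0,0,0]},
    {"grip":255,"xyz":[2,-1,-3],"rotation":[0,0,0]},
    {"grip":255,"xyz":[2,-1,-3],"rotation":[0,0,0]},
  ],
)

```text
time: 11.88
ee_pos: [0.7215, 0.0681, 0.0597]
eef_rot: [1.0, 0.0, -0.001, 0.0]
ft_force: [-0.3, -0.7, -0.5]
width: 0.0176
```

```bash
python3 - <<'E'
from h import *
inc((.7203,.0664,.059),0); print(r.read_state()['width'])
for q in np.arange(2.45,-.06,-.1): print(round(q,2),np.round([651.7-85*np.cos(q),116.3-85*np.sin(q)],1))
E
```

```text
t 11.88 pos [0.7215 0.0681 0.0597] shift [-1.2  1.7  0.7] rot [0.01 0.15 0.03] F [-0.3 -0.7 -0.5]
0.017628351482724874
2.45 [717.2  62.1]
2.35 [711.4  55.8]
2.25 [705.1  50.2]
2.15 [698.2  45.2]
2.05 [690.9  40.9]
1.95 [683.2  37.3]
1.85 [675.1  34.6]
1.75 [666.9  32.7]
1.65 [658.4  31.6]
1.55 [649.9  31.3]
1.45 [641.5  31.9]
1.35 [633.1  33.4]
1.25 [624.9  35.6]
1.15 [617.   38.7]
1.05 [609.4  42.6]
0.95 [602.3  47.2]
0.85 [595.6  52.4]
0.75 [589.5  58.4]
0.65 [584.   64.9]
0.55 [579.2  71.9]
0.45 [575.2  79.3]
0.35 [571.9  87.2]
0.25 [569.3  95.3]
0.15 [567.7 103.6]
0.05 [566.8 112.1]
-0.05 [566.8 120.5]
```

Emit:
apply_moves(
  increments=[
    {"grip":255,"xyz":[-4,6,0],"rotation":[0,0,0]},
    {"grip":255,"xyz":[-10,12,0],"rotation":[0,0,0]},
    {"grip":255,"xyz":[-16,18,0],"rotation":[0,0,0]},
    {"grip":255,"xyz":[-23,23,0],"rotation":[0,0,0]},
    {"grip":255,"xyz":[-31,27,0],"rotation":[0,0,0]},
  ],
)

```text
time: 12.5
ee_pos: [0.6903, 0.0394, 0.0598]
eef_rot: [1.0, -0.0, -0.001, 0.001]
ft_force: [3.8, -3.3, -2.3]
width: 0.0155
```

```bash
python3 - <<'E'
from h import *
inc((.6909,.0409,.059),0); print(r.read_state()['width'])
c=cam("wrist"); cv2.imwrite("pics/w10.png",c["img"])
E
```

```text
t 12.5 pos [0.6903 0.0394 0.0598] shift [ 0.6 -1.5  0.8] rot [ 0.08  0.12 -0.04] F [ 3.8 -3.3 -2.3]
0.015497646037039183
```

View pics/w10.png

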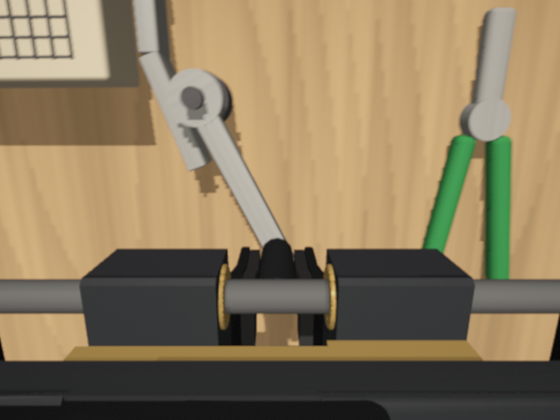

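The post follows: the arm's end is at (277,262) between the pads. Continuing along the arc.

Emit:
apply_moves(
  increments=[
    {"grip":255,"xyz":[-7,2,0],"rotation":[0,0,0]},
    {"grip":255,"xyz":[-15,5,0],"rotation":[0,0,0]},
    {"grip":255,"xyz":[-23,7,0],"rotation":[0,0,0]},
    {"grip":255,"xyz":[-32,8,0],"rotation":[0,0,0]},
    {"grip":255,"xyz":[-40,8,0],"rotation":[0,0,0]},
  ],
)

```text
time: 13.18
ee_pos: [0.6487, 0.0313, 0.0599]
eef_rot: [1.0, -0.0, -0.002, 0.001]
ft_force: [0.9, -1.7, -1.0]
width: 0.0155
```

Emit:
apply_moves(
  increments=[
    {"grip":255,"xyz":[-8,-1,0],"rotation":[0,0,0]},
    {"grip":255,"xyz":[-17,-2,0],"rotation":[0,0,0]},
    {"grip":255,"xyz":[-25,-4,0],"rotation":[0,0,0]},
    {"grip":255,"xyz":[-33,-7,0],"rotation":[0,0,0]},
    {"grip":255,"xyz":[-40,-11,0],"rotation":[0,0,0]},
  ],
)

```text
time: 13.8
ee_pos: [0.6082, 0.0425, 0.06]
eef_rot: [1.0, -0.0, -0.002, 0.001]
ft_force: [2.1, -1.8, -1.0]
width: 0.0159
```

```bash
python3 - <<'E'
from h import *
inc((.6094,.0426,.059),0); print(r.read_state()['width'])
c=cam("wrist"); cv2.imwrite("pics/w11.png",c["img"])
E
```

```text
t 13.8 pos [0.6082 0.0425 0.06  ] shift [ 1.2 -0.1  1. ] rot [ 0.09  0.19 -0.04] F [ 2.1 -1.8 -1. ]
0.015935459790606107
```

View pics/w11.png

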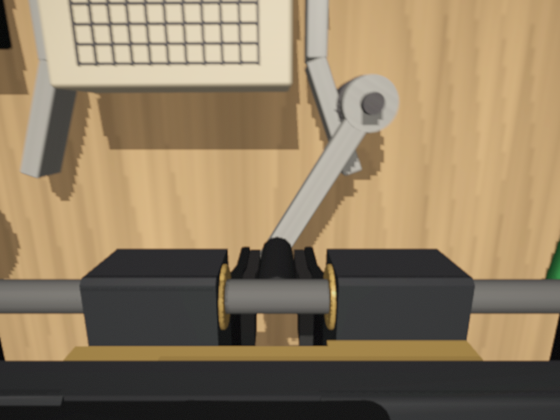

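Emit:
apply_moves(
  increments=[
    {"grip":255,"xyz":[-6,-5,0],"rotation":[0,0,0]},
    {"grip":255,"xyz":[-13,-10,0],"rotation":[0,0,0]},
    {"grip":255,"xyz":[-19,-16,0],"rotation":[0,0,0]},
    {"grip":255,"xyz":[-24,-22,0],"rotation":[0,0,0]},
    {"grip":255,"xyz":[-29,-29,0],"rotation":[0,0,0]},
  ],
)

```text
time: 14.48
ee_pos: [0.5781, 0.0726, 0.0601]
eef_rot: [1.0, 0.0, -0.002, 0.001]
ft_force: [2.4, -0.5, -1.6]
width: 0.0155
```

Emit:
apply_moves(
  increments=[
    {"grip":255,"xyz":[-4,-7,0],"rotation":[0,0,0]},
    {"grip":255,"xyz":[-7,-14,0],"rotation":[0,0,0]},
    {"grip":255,"xyz":[-9,-20,0],"rotation":[0,0,0]},
    {"grip":255,"xyz":[-10,-26,0],"rotation":[0,0,0]},
    {"grip":255,"xyz":[-11,-32,0],"rotation":[0,0,0]},
  ],
)

```text
time: 15.1
ee_pos: [0.5677, 0.1048, 0.0602]
eef_rot: [1.0, -0.0, -0.001, 0.001]
ft_force: [8.0, -0.5, -5.9]
width: 0.0156
```

```bash
python3 - <<'E'
from h import *
inc((.567,.1165,.059),0); print(r.read_state()['width'])
c=cam("wrist"); cv2.imwrite("pics/w12.png",c["img"])
E
```

```text
t 15.1 pos [0.5677 0.1048 0.0602] shift [ -0.7 -11.7   1.2] rot [ 0.1   0.16 -0.01] F [ 8.  -0.5 -5.9]
0.015621220186892304
```

View pics/w12.png

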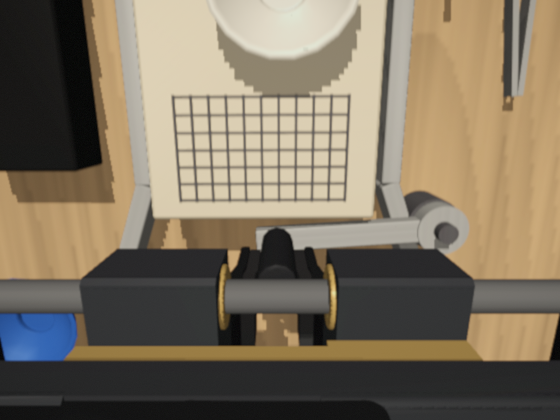

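The arm is nearly closed. There is an 8 N radial pull, so I'll shift +x by 1 mm while creeping in the last 12 mm.

Emit:
apply_moves(
  increments=[
    {"grip":255,"xyz":[1,-3,0],"rotation":[0,0,0]},
    {"grip":255,"xyz":[1,-6,0],"rotation":[0,0,0]},
    {"grip":255,"xyz":[1,-8,0],"rotation":[0,0,0]},
    {"grip":255,"xyz":[1,-10,0],"rotation":[0,0,0]},
  ],
)

```text
time: 15.65
ee_pos: [0.5676, 0.1133, 0.0597]
eef_rot: [1.0, -0.0, -0.003, 0.002]
ft_force: [-3.1, -8.3, 1.6]
width: 0.0156
```

Emit:
apply_moves(
  increments=[
    {"grip":255,"xyz":[0,-1,0],"rotation":[0,0,0]},
    {"grip":255,"xyz":[0,-2,0],"rotation":[0,0,0]},
    {"grip":255,"xyz":[0,-3,0],"rotation":[0,0,0]},
  ],
)

```text
time: 16.02
ee_pos: [0.5676, 0.1141, 0.0596]
eef_rot: [1.0, -0.001, -0.003, 0.004]
ft_force: [-0.5, -8.8, 1.4]
width: 0.0159
```

```bash
python3 - <<'E'
from h import *
c=cam("wrist"); cv2.imwrite("pics/w13.png",c["img"])
P=cloud(c)
q,b=rect(c,P,(.54,.64,.09,.14),(.030,.038)); print("bar",b,len(q)); l=cv2.fitLine(q[:,:2].astype(np.float32),cv2.DIST_HUBER,0,.001,.001).ravel(); print(l, "angle deg",np.degrees(np.arctan2(l[1],l[0])))
q,b=rect(c,P,(.48,.64,.1,.32),(.037,.042)); print("brick rear y",np.percentile(q[:,1],[.5,2]))
E
```

```text
bar ((590.0838012695312, 125.92881774902344), (27.664642333984375, 99.87313079833984), 89.30339050292969) 2080
[0.9999982  0.00190372 0.60986406 0.12186208] angle deg 0.10907527
brick rear y [0.12644609 0.12828447]
```

View pics/w13.png

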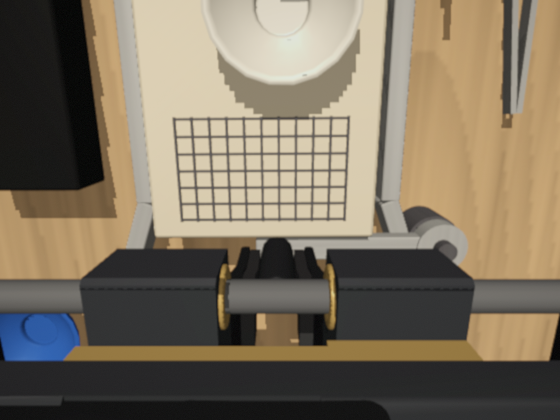

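The bar at (310,248) now lies parallel to the brick's rear edge, and the force is against the stop. One last firm nudge, then I'll release.

Emit:
apply_moves(
  increments=[
    {"grip":255,"xyz":[0,-4,0],"rotation":[0,0,0]},
    {"grip":255,"xyz":[0,-4,0],"rotation":[0,0,0]},
  ],
)

```text
time: 16.32
ee_pos: [0.5676, 0.1164, 0.0595]
eef_rot: [1.0, -0.002, -0.003, 0.005]
ft_force: [0.6, -8.9, 1.5]
width: 0.0156
```

Emit:
apply_moves(
  increments=[
    {"grip":255,"xyz":[0,0,0],"rotation":[0,0,0]},
    {"grip":190,"xyz":[0,0,0],"rotation":[0,0,0]},
    {"grip":150,"xyz":[0,0,0],"rotation":[0,0,0]},
    {"grip":150,"xyz":[0,0,0],"rotation":[0,0,0]},
  ],
)

```text
time: 16.82
ee_pos: [0.5675, 0.1169, 0.0595]
eef_rot: [1.0, -0.002, -0.003, 0.005]
ft_force: [-0.2, -0.9, 0.1]
width: 0.0328
```

Emit:
apply_moves(
  increments=[
    {"grip":150,"xyz":[0,0,-15],"rotation":[0,0,0]},
    {"grip":150,"xyz":[0,0,-40],"rotation":[0,0,0]},
    {"grip":150,"xyz":[0,15,-80],"rotation":[0,0,0]},
    {"grip":150,"xyz":[0,50,-120],"rotation":[0,0,0]},
    {"grip":150,"xyz":[0,90,-140],"rotation":[0,0,0]},
  ],
)

```text
time: 17.45
ee_pos: [0.5689, 0.0285, 0.2041]
eef_rot: [1.0, -0.001, -0.002, 0.005]
ft_force: [0.4, -0.3, -0.7]
width: 0.0359
```

```bash
python3 - <<'E'
from h import *
inc((.567,.1165,.059),0)
c=cam("wrist"); cv2.imwrite("pics/w14.png",c["img"])
P=cloud(c)
for n,cc in (("wrist",c),("top",cam("top"))):
    P=cloud(cc); print(n)
    q,b=rect(cc,P,(.53,.62,.09,.15),(.078,.09)); print("post",b,len(q))
    q,b=rect(cc,P,(.585,.63,.09,.122),(.030,.0385)); print("bar",b,len(q)); 
    if len(q)>10: 
        l=cv2.fitLine(q[:,:2].astype(np.float32),cv2.DIST_HUBER,0,.001,.001).ravel(); print("angle",np.degrees(np.arctan2(l[1],l[0])),l[2:])
    q,b=rect(cc,P,(.5,.63,.1,.286),(.037,.044)); print("brick",b,len(q))
    if n=="top": crop(cc,140,140,360,290,"t14.png")
E
```

```text
t 17.45 pos [0.5689 0.0285 0.2041] shift [ -1.6 -89.4 144.2] rot [ 0.56  0.17 -0.07] F [ 0.4 -0.3 -0.7]
wrist
post ((568.794677734375, 117.59529113769531), (15.18761157989502, 15.163829803466797), 45.8564338684082) 402
bar ((607.5233764648438, 117.03595733642578), (9.691681861877441, 44.76210403442383), 89.91801452636719) 699
angle -0.20140475 [0.607391   0.11700748]
brick ((561.624267578125, 147.84185791015625), (74.69742584228516, 109.95401000976562), 89.82433319091797) 10932
top
post ((567.8009033203125, 116.0876693725586), (14.33829402923584, 11.674285888671875), 0.27809783816337585) 26
bar ((607.5994262695312, 117.1544189453125), (44.30058670043945, 9.166716575622559), 1.7119412422180176) 55
angle 0.67645055 [0.60762894 0.1160379 ]
brick ((561.5167846679688, 201.06784057617188), (112.64381408691406, 167.79396057128906), 1.5353118181228638) 1380
t14.png scale 3.6363636363636362
```

View pics/w14.png

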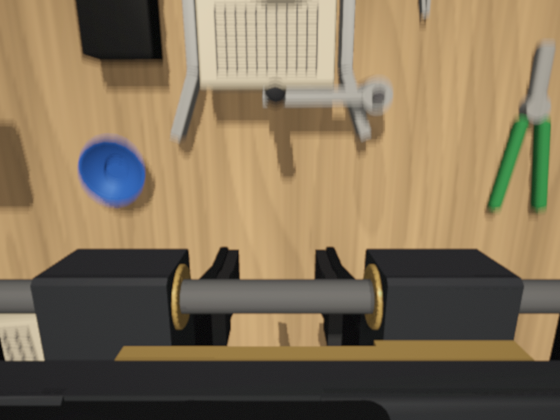

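View pics/t14.png

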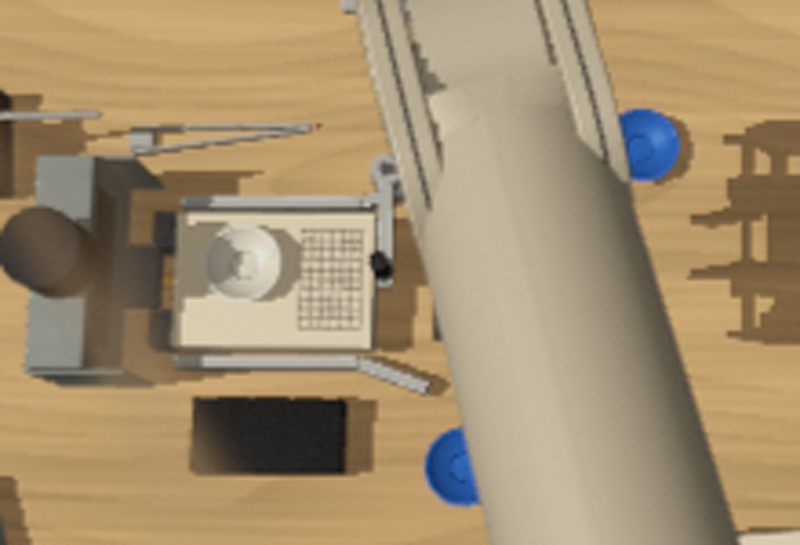

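The keeper is closed across behind the brick: post at (380,265) in the top crop, bar angle within about 0.5° of closed, post y 0.116–0.118 against 0.1165 predicted. The brick and dish are unmoved and the gripper is clear. Handing in.

```bash
python3 -c "
from h import *
print(r.read_state()['time'],r.close_job())"
```

```text
the job is handed in; nothing more can be done
17.55 None
```

The brick is home against the end stops with the white dish still upright on it, and the keeper is closed behind it. I handed the job in at 17.6 s of the 72 s allowed, with the gripper clear of everything.

- **Brick:** I pushed the small brick from behind with the fingers spread, straightening and centring it on the way in. At the end stops the push force rose to about 20 N with no further movement. After release, the top camera put it at y 0.204 with no turn, against an expected home position of about 0.2045.
- **Sensing pin:** I had no direct reading of the pin. That it is held in rests on the brick's position against the stops.
- **Keeper:** I pinched its post and swung it round until it resisted at about 9 N; the stiff pivot needs only about 0.6 N. The post ended at y 0.116 (top camera) and 0.118 (wrist camera), against 0.1165 expected when closed. The bar measured within about 0.7° of closed.
- **Disagreement in the last checks:** the final automatic fits of the brick's outline were off. The top-camera one had merged with the keeper post, and the wrist view was cut off. For the brick I relied on the earlier fit, and the last top picture showed the brick and dish unmoved.
- **Bystanders:** the arm touched none of them, and those visible in the last pictures had not moved. The arm hid some others, and I did not measure each one.

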